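Line up microscope lenses by height on the lens rail

TASK

Line up the four black microscope lenses on the white lens rail in order of height: one standing upright in the middle of each black pad, the shortest on the pad next to the upright steel post and rising to the tallest at the other end. Set each lens down gently, neither dropped nor pressed hard onto its pad, and leave the covered culture dish where it stands.

Things in the scene. Friction and masses are not known exactly. Their poses are not given: they have to be found in the camera images.
- lens_a: the shortest of four loose black microscope lenses: an upright straight black cylinder 40 mm tall and 34 mm in diameter, with a grey steel ring 28 mm across forming its topmost 5 mm and glass in its top face. Origin: centre of its underside; z points up along its axis. Starts standing on the bench.
- lens_b: the second shortest of four loose black microscope lenses: an upright straight black cylinder 56 mm tall and 38 mm in diameter, with a grey steel ring 32 mm across forming its topmost 5 mm and glass in its top face. Origin: centre of its underside; z points up along its axis. Starts standing on the bench.
- lens_c: the second tallest of four loose black microscope lenses: an upright straight black cylinder 72 mm tall and 42 mm in diameter, with a grey steel ring 36 mm across forming its topmost 5 mm and glass in its top face. Origin: centre of its underside; z points up along its axis. Starts standing on the bench.
- lens_d: the tallest of four loose black microscope lenses: an upright straight black cylinder 88 mm tall and 46 mm in diameter, with a grey steel ring 40 mm across forming its topmost 5 mm and glass in its top face. Origin: centre of its underside; z points up along its axis. Starts standing on the bench.
- pad_a: fixed round black rubber pad, 54 mm across, at the row's right-hand (-y) end as seen from the robot. Four such pads in a straight row, 72 mm apart centre to centre, lie on the fixed white plastic lens rail (370 x 80 mm, 12 mm high). Origin: centre of the pad's underside, on the rail's top; the pad's top is 3 mm above that, 15 mm above the bench. y points along the row towards pad_d, x across it away from the robot, z up.
- pad_b: fixed round black rubber pad, 54 mm across, second from the right (-y) as seen from the robot. Four such pads in a straight row, 72 mm apart centre to centre, lie on the fixed white plastic lens rail (370 x 80 mm, 12 mm high). Origin: centre of the pad's underside, on the rail's top; the pad's top is 3 mm above that, 15 mm above the bench. y points along the row towards pad_d, x across it away from the robot, z up.
- pad_c: fixed round black rubber pad, 54 mm across, second from the left (+y) as seen from the robot. Four such pads in a straight row, 72 mm apart centre to centre, lie on the fixed white plastic lens rail (370 x 80 mm, 12 mm high). Origin: centre of the pad's underside, on the rail's top; the pad's top is 3 mm above that, 15 mm above the bench. y points along the row towards pad_d, x across it away from the robot, z up.
- pad_d: fixed round black rubber pad, 54 mm across, at the row's left-hand (+y) end as seen from the robot. Four such pads in a straight row, 72 mm apart centre to centre, lie on the fixed white plastic lens rail (370 x 80 mm, 12 mm high). Origin: centre of the pad's underside, on the rail's top; the pad's top is 3 mm above that, 15 mm above the bench. y points along the row towards pad_d, x across it away from the robot, z up.
- post: fixed upright dark steel post, 14 mm in diameter and 40 mm tall, on the rail's centre line at one of its two ends (either may be drawn), 62 mm beyond the centre of the nearest pad; the rail's other end has only a flat bright steel stud 16 mm across and 3 mm high. It marks where the row begins. Origin: centre of its foot, on the rail's top; z up.
- dish: loose covered round clear plastic culture dish with a small red spot on top, 60 mm in diameter and 15 mm high, standing among the lenses; to be left alone. Origin: centre of its underside, z up.
There are look-alikes about, which are no part of the job. What is shaped like the lens_b but pink or yellow is not meant.

How it is judged:
At the end, for the whole second after the job is handed in: From the pad next to the post to the other end stand the shortest, second shortest, second tallest and tallest lens, each upright (within 7 degrees), resting on its own pad within 12 mm of the pad's centre, released and at rest; the dish is within 20 mm of where it started (((horizontal distance between post and pad_a below 0.1 m and horizontal distance between lens_a and pad_a below 0.012 m and z of lens_a in the frame of pad_a between -0.001 and 0.007 m and horizontal distance between lens_b and pad_b below 0.012 m and z of lens_b in the frame of pad_b between -0.001 and 0.007 m and horizontal distance between lens_c and pad_c below 0.012 m and z of lens_c in the frame of pad_c between -0.001 and 0.007 m and horizontal distance between lens_d and pad_d below 0.012 m and z of lens_d in the frame of pad_d between -0.001 and 0.007 m) or (horizontal distance between post and pad_d below 0.1 m and horizontal distance between lens_a and pad_d below 0.012 m and z of lens_a in the frame of pad_d between -0.001 and 0.007 m and horizontal distance between lens_b and pad_c below 0.012 m and z of lens_b in the frame of pad_c between -0.001 and 0.007 m and horizontal distance between lens_c and pad_b below 0.012 m and z of lens_c in the frame of pad_b between -0.001 and 0.007 m and horizontal distance between lens_d and pad_a below 0.012 m and z of lens_d in the frame of pad_a between -0.001 and 0.007 m)) and angle between each of lens_a, lens_b, lens_c, lens_d's own z axis and vertical below 0.12 rad and linear speed of each of lens_a, lens_b, lens_c, lens_d below 0.02 m/s and angular speed of each of lens_a, lens_b, lens_c, lens_d below 0.2 rad/s and contact force between each of lens_a, lens_b, lens_c, lens_d and the fingers below 0.1 N and distance of dish from where it was at the start of the episode below 0.02 m); the robot touches nothing.
It fails at once if a lens dropped (moving at over 0.6 m/s out of the fingers, a fall of about 20 mm) ((linear speed of lens_a above 0.6 m/s and contact force between lens_a and the fingers below 0.01 N) or (linear speed of lens_b above 0.6 m/s and contact force between lens_b and the fingers below 0.01 N) or (linear speed of lens_c above 0.6 m/s and contact force between lens_c and the fingers below 0.01 N) or (linear speed of lens_d above 0.6 m/s and contact force between lens_d and the fingers below 0.01 N)).
It fails at once if a pad pressed or struck with over 60 N (contact force between any of pad_a, pad_b, pad_c, pad_d and anything else above 60 N).
It fails at once if the culture dish shifted more than 20 mm (distance of dish from where it was at the start of the episode above 0.02 m).
It also fails if it takes over 96 s, if anything falls off the work surface, if the arm or the gripper's body presses on something with over 40 N, if the wrist force passes 120 N, or if a joint passes its speed limit or range.

ROBOT

A 6-joint arm with a two-finger parallel gripper is mounted at the origin on the work surface. World frame = base frame: x ahead of the robot, y to its left, z up, the work surface at z = 0. Lengths are in m, angles in rad, forces in N, time in s.
With the tool pointing down it reaches from about 0.225 to 0.875 m from the base axis. Payload 3.4 kg.
Tool frame: the origin (TCP) lies on the centre line of the jaws, within the pads' length; the fingertips stand 19 mm ahead of it and the grasp point (between the pads) is the TCP; z points along the fingers, y is the direction in which the jaws open and shut (so a half turn about z gives the same grasp; the last joint's range is limited). The gripper opens to 85 mm and grips with 20 to 120 N. Pads are 22 mm wide; open, the fingers measure 114 mm over their backs; the gripper's body (76 mm by 85 mm) begins 54 mm behind the grasp point. The pads swing forward as they close: fully open they stand 13 mm farther back than shut.
Start: joints at [-1.261, 0.276, 1.505, -0, 1.361, -0.121], TCP at [0.24, -0.522, 0.23] pointing down, gripper open.
Joint ranges: [-2.89, 2.89], [-0.75, 2.08], [0.22, 2.7], [-1.18, 4.32], [0.11, 2.71], [-2.7, 2.7]. Speed limits (rad/s): [2.57, 2.57, 3.14, 3.14, 3.14, 3.14].

INTERFACE

Orientations are given as a 3x3 rotation matrix whose columns are the frame's x, y, z axes.
In Python, from rig import readout, snapshot, order gives the robot as it stands.
- The arm moves only by the shell command python3 -m creep 'ROWS' [OPENING] [FORCE]. ROWS is JSON, a list that holds one entry, the list of rows, each a list of 6 numbers: the shift along the tool's x, y, z in cm, then the turn, a rotation vector about the tool's x, y, z in degrees. A call has exactly 8 rows; each row shifts and turns the commanded pose from where the row before left it, along the tool's axes as they then stand; what a row does not reach is not made up. A row lasts 1/8 s, in which the tool goes at most 62.5 mm and 10.7 degrees, less where a joint would pass 70% of its speed; a pose out of reach is approached as far as the arm can. A call is refused whole if a number of a shift passes 6.25 or a number of a turn 10.7, either way. A call with a gripper value outside its range is refused whole. OPENING is the opening, from 0 (shut) to 1 (fully open), set as the call begins (- or left out, the last holds). The fingers move at their own pace and stop on an object; FORCE is the grip in N (left out, the last holds). Time passes only in rows, so rows that do not move let the fingers close, or fill a call up. It gives the time, the measured TCP pose, the force and the opening at its end, in the units of the state.
- readout.read_state(): the state, without advancing time (a new reading comes with each control period).
- snapshot(name): name is "scene" or "top" or "wrist"; returns a dict with "color" (420x560x3 uint8, blue, green, red), "K" (3x3 intrinsics, pixels), "T" (4x4, takes a point from camera to world coordinates). Camera axes: x right, y down, z forward; pixel columns grow to the right and rows downward; lengths in m; the calibration is good to about 2 mm. The wrist camera is an equidistant fisheye: a pixel r from the principal point sees the ray r / f radians off the axis. A picture is of the moment at which its call begins. There is no depth.
- order.hand_in(): hands the job in, once; it reports no verdict.
The state is a dict: "t": time; "joint_pos": joint angles; "qvel": joint speeds; "joint_torque": joint torques, N m; "tool_pos": TCP position; "tcp_rot": TCP orientation; "wrist_force": force on the tool from outside, world axes, zero at the start; "ft_torque": the same for the moment, N m; "opening": finger opening in m.
Only numpy, scipy, OpenCV 4.12 (cv2) and the standard library are available. Lean on these libraries where they do the work, as an engineer would, in place of code of your own. Each camera call takes 0.05 s, during which the arm holds its last target. There are 200 camera calls.

## Working session

There is one attempt and no reset: what is moved stays moved. The work goes in short steps, Python scripts to look and compute and a shell command to move; the robot and the scene stay as the last step left them, time stands still between calls to the robot, and variables do not carry over. Pictures are saved under pics/ and viewed, about 12 in all and at most 16, crops included, and the job is handed in when it is done.

```bash
ls; mkdir -p pics; python3 - <<'E'
from rig import readout, snapshot
import cv2,numpy as np
for n in ("scene","top","wrist"):
    s=snapshot(n); cv2.imwrite(f"pics/{n}0.png",s["color"]); np.savez(f"pics/{n}0.npz",**s)
    print(n,s["K"].round(1).tolist(),s["T"].round(3).tolist())
print(readout.read_state())
E
```

```text
pics
scene [[434.6, 0.0, 279.7], [0.0, 434.6, 214.4], [0.0, 0.0, 1.0]] [[0.658, 0.622, -0.424, 0.953], [0.753, -0.535, 0.384, -0.36], [0.012, -0.572, -0.82, 0.786], [0.0, 0.0, 0.0, 1.0]]
top [[441.1, 0.0, 286.7], [0.0, 441.1, 203.3], [0.0, 0.0, 1.0]] [[0.016, -0.99, 0.14, 0.424], [-1.0, -0.018, -0.011, 0.004], [0.013, -0.14, -0.99, 1.012], [0.0, 0.0, 0.0, 1.0]]
wrist [[325.2, 0.0, 281.0], [0.0, 325.2, 215.9], [0.0, 0.0, 1.0]] [[0.418, -0.862, -0.287, 0.314], [-0.909, -0.397, -0.131, -0.489], [-0.001, 0.315, -0.949, 0.373], [0.0, 0.0, 0.0, 1.0]]
{'t': 0.15, 'joint_pos': array([-1.26099076e+00,  2.76466165e-01,  1.50583700e+00,  1.33059503e-05,
        1.36070538e+00, -1.20966365e-01]), 'qvel': array([ 0.00231507, -0.00375923, -0.00302114,  0.00077516, -0.00064988,
        0.00049262]), 'joint_torque': array([ 2.74396252e-04, -4.17146623e+01, -2.46031970e+01, -6.19852176e-05,
        7.63746968e-03,  4.53631287e-05]), 'tool_pos': array([ 0.24000031, -0.52208488,  0.22933118]), 'tcp_rot': array([[ 9.08644885e-01,  4.17569512e-01, -4.19274191e-04],
       [ 4.17569682e-01, -9.08643897e-01,  1.35245331e-03],
       [ 1.83772335e-04, -1.40397598e-03, -9.99998998e-01]]), 'wrist_force': array([0.23927776, 0.02992014, 0.24938937]), 'ft_torque': array([ 0.0332076 ,  0.04273059, -0.01378802]), 'opening': 0.08516880538150487}
```

View pics/top0.png

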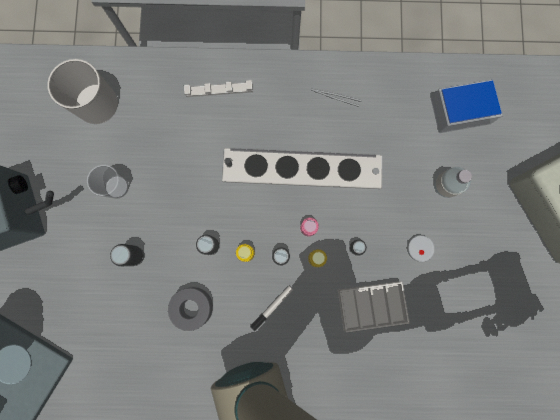

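View pics/scene0.png

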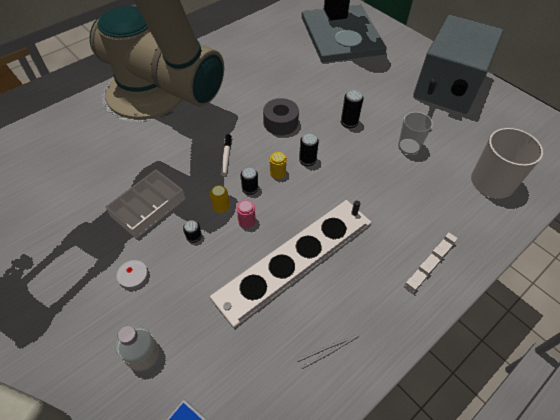

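Top view: the post is at the left (+y) end of the rail (228,162) and the stud at (376,171). Pads are at x≈256, 287, 318 and 349. The lenses run d (121,255), c (206,244), b (281,256), a (358,247), and the dish is at (421,248). So lens_a goes on pad_d. I'll enlarge the lenses to see how to segment them.

```bash
python3 - <<'E'
import cv2,numpy as np
t=cv2.imread("pics/top0.png");s=cv2.imread("pics/scene0.png")
def c(im,x,y,r=24): return cv2.resize(im[y-r:y+r,x-r:x+r],(200,200),interpolation=cv2.INTER_NEAREST)
T=[(121,255),(206,244),(281,256),(358,247)];S=[(352,108),(309,148),(249,180),(192,231)]
cv2.imwrite("pics/crop1.png",np.vstack([np.hstack([c(t,*p) for p in T]),np.hstack([c(s,*p) for p in S])]))
E
```

```text
(no output)
```

View pics/crop1.png

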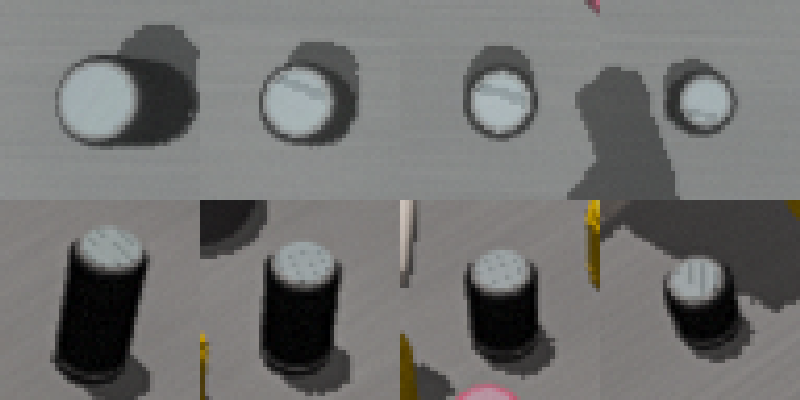

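The top faces show as bright pale discs ringed in black, at about (119,255), (204,244), (281,256) and (359,247) in the top view. I'll triangulate these and the pads from both views.

```bash
cat > h.py <<'E'
import cv2,numpy as np
def blobs(mask,amin,amax):
    n,l,st,c=cv2.connectedComponentsWithStats(mask.astype(np.uint8))
    return [(c[i],st[i]) for i in range(1,n) if amin<=st[i,4]<=amax]
def near(bl,p): return min(bl,key=lambda b:np.hypot(*(b[0]-p)))
def ray(s,p):
    d=np.linalg.inv(s["K"])@[p[0],p[1],1]; d=s["T"][:3,:3]@d
    return s["T"][:3,3],d/np.linalg.norm(d)
def plane(s,p,z):
    o,d=ray(s,p); return o+d*(z-o[2])/d[2]
def tri(r1,r2):
    A=np.stack([r1[1],-r2[1]],1); k=np.linalg.lstsq(A,r2[0]-r1[0],rcond=None)[0]
    a,b=r1[0]+k[0]*r1[1],r2[0]+k[1]*r2[1]; return (a+b)/2,np.linalg.norm(a-b)
E
python3 - <<'E'
from h import *
t=dict(np.load("pics/top0.npz"));s=dict(np.load("pics/scene0.npz"))
g=lambda i:cv2.cvtColor(i["color"],cv2.COLOR_BGR2GRAY)
gt,gs=g(t),g(s)
bt=blobs(gt>165,30,2000);bs=blobs(gs>140,30,2000)
for n,p,q,h in [("d",(119,255),(352,97),.088),("c",(204,244),(309,140),.072),("b",(281,256),(249,173),.056),("a",(359,247),(192,226),.04)]:
    a,b=near(bt,p),near(bs,q); x,e=tri(ray(t,a[0]),ray(s,b[0]))
    print(n,a[0].round(1),a[1][2:],b[0].round(1),b[1][2:],x.round(4),round(e,4),"planes",plane(t,a[0],h).round(4),plane(s,b[0],h).round(4))
bt=blobs(gt<50,200,1500);bs=blobs(gs<50,200,1500)
for n,p,q in [("pd",(256,166),(334,229)),("pc",(287,167),(308,246)),("pb",(318,168),(282,267)),("pa",(349,170),(253,287))]:
    a,b=near(bt,p),near(bs,q); x,e=tri(ray(t,a[0]),ray(s,b[0]))
    print(n,a[0].round(1),a[1][2:],b[0].round(1),b[1][2:],x.round(4),round(e,4),"planes",plane(t,a[0],.015).round(4),plane(s,b[0],.015).round(4))
hsv=cv2.cvtColor(t["color"],cv2.COLOR_BGR2HSV)
for n,lo,hi,h in [("yel",(20,120,60),(35,255,255),.056),("pink",(160,80,80),(175,255,255),.056),("red",(0,180,90),(6,255,255),.015)]:
    for b in blobs(cv2.inRange(hsv,lo,hi)>0,10,800): print(n,b[0].round(),plane(t,b[0],h).round(3))
E
```

```text
d [119.6 254.5] [ 16  16 192] [354.1  94.7] [14 10 83] [0.4419 0.3387 0.0868] 0.001 planes [0.4415 0.3378 0.088 ] [0.443 0.338 0.088]
c [204.2 245.5] [ 14  11 102] [309.4 138. ] [14  9 95] [0.4644 0.1684 0.0676] 0.0023 planes [0.4635 0.1667 0.072 ] [0.468  0.1663 0.072 ]
b [279.9 257.9] [12  8 61] [248.6 172. ] [12  9 89] [0.4411 0.0071 0.0504] 0.0024 planes [0.4403 0.0061 0.056 ] [0.4456 0.0053 0.056 ]
a [359.2 246. ] [ 9  9 56] [190.1 225.3] [11  9 66] [ 0.4691 -0.1677  0.0417] 0.0004 planes [ 0.4693 -0.1678  0.04  ] [ 0.4679 -0.1674  0.04  ]
pd [134.5 254.8] [ 19  21 227] [333.5 227.9] [ 24  21 385] [ 0.4258  0.4861 -0.6354] 0.1257 planes [0.4427 0.3312 0.015 ] [0.655 0.065 0.015]
pc [134.5 254.8] [ 19  21 227] [308.2 246.5] [ 25  22 422] [ 0.4191  0.4223 -0.6409] 0.2466 planes [0.4427 0.3312 0.015 ] [ 0.6532 -0.0069  0.015 ]
pb [134.5 254.8] [ 19  21 227] [281.5 266. ] [ 26  23 461] [ 0.4363  0.3113 -0.5155] 0.3702 planes [0.4427 0.3312 0.015 ] [ 0.6512 -0.0785  0.015 ]
pa [245.9 371.6] [ 57  24 575] [252.9 286.9] [ 27  25 511] [-0.1237  0.264  -1.7358] 0.2041 planes [0.1958 0.0751 0.015 ] [ 0.6493 -0.1504  0.015 ]
yel [245. 253.] [0.451 0.081 0.056]
yel [316. 258.] [ 0.441 -0.073  0.056]
pink [309. 227.] [ 0.508 -0.055  0.056]
red [421. 252.] [ 0.46  -0.313  0.015]
```

```bash
python3 - <<'E'
from h import *
t=dict(np.load("pics/top0.npz"));s=dict(np.load("pics/scene0.npz"))
g=lambda i:cv2.cvtColor(i["color"],cv2.COLOR_BGR2GRAY)
gt,gs=g(t),g(s)
def top(gray,th,p):
    m=cv2.morphologyEx((gray>th).astype(np.uint8),cv2.MORPH_CLOSE,np.ones((3,3))); b=near(blobs(m,30,400),p); return b
for n,p,q,h in [("c",(204,244),(309,140),.072),("b",(281,256),(249,173),.056)]:
    a,b=top(gt,160,p),top(gs,138,q); x,e=tri(ray(t,a[0]),ray(s,b[0]))
    print(n,a[0].round(1),a[1][2:],b[0].round(1),b[1][2:],x.round(4),round(e,4),plane(t,a[0],h).round(4),plane(s,b[0],h).round(4))
print(gt[166,250:262],gt[166,268:274])
bt=blobs(gt<90,200,1500);bs=blobs(gs<50,200,1500)
for n,p,q in [("pd",(256,166),(334,229)),("pc",(287,167),(308,246)),("pb",(318,168),(282,267)),("pa",(349,170),(253,287))]:
    a,b=near(bt,p),near(bs,q); x,e=tri(ray(t,a[0]),ray(s,b[0]))
    print(n,a[0].round(1),a[1][2:],x.round(4),round(e,4),"planes",plane(t,a[0],.015).round(4),plane(s,b[0],.015).round(4))
E
```

```text
c [204.6 244.2] [ 15  14 142] [309.4 138.1] [ 14   9 105] [0.4668 0.1667 0.0705] 0.0011 [0.4664 0.166  0.072 ] [0.468  0.1661 0.072 ]
b [280.6 255.8] [ 13  13 119] [248.6 172. ] [12  9 92] [0.4451 0.005  0.0556] 0.0011 [0.4447 0.0046 0.056 ] [0.4456 0.0053 0.056 ]
[58 58 58 57 55 58 57 58 57 57 58 57] [188 198 196 198 200 198]
pd [255.7 165.2] [ 23  23 388] [0.6536 0.0663 0.012 ] 0.001 planes [0.6526 0.0657 0.015 ] [0.655 0.065 0.015]
pc [286.7 166.5] [ 23  22 390] [ 0.6517 -0.0057  0.0116] 0.0007 planes [ 0.6507 -0.0059  0.015 ] [ 0.6532 -0.0069  0.015 ]
pb [317.9 167.9] [ 23  22 387] [ 0.6498 -0.0778  0.0121] 0.0008 planes [ 0.6489 -0.0779  0.015 ] [ 0.6512 -0.0785  0.015 ]
pa [348.9 169.3] [ 23  22 386] [ 0.6478 -0.1498  0.0119] 0.0007 planes [ 0.6469 -0.1496  0.015 ] [ 0.6493 -0.1504  0.015 ]
```

```bash
python3 -m creep '[[[0,0,0,0,0,-10.7],[0,0,0,0,0,-10.7],[0,0,0,0,0,-10.7],[0,0,0,0,0,-10.7],[0,0,0,0,0,-10.7],[0,0,0,0,0,-10.7],[0,0,0,0,0,-1.1],[0,0,0,0,0,0]]]' 1 30; python3 -m creep '[[[4.4,2.9,0,0,0,0],[4.4,2.9,0,0,0,0],[4.4,2.9,0,0,0,0],[4.4,2.9,0,0,0,0],[4.4,2.9,0,0,0,0],[4.4,2.9,0,0,0,0],[4.4,2.9,0,0,0,0],[4.4,2.6,0,0,0,0]]]'
```

```text
t: 1.15
tool_pos: [0.2401, -0.5224, 0.2299]
tcp_rot: [[0.003, 1.0, -0.0], [1.0, -0.003, 0.0], [0.0, -0.0, -1.0]]
wrist_force: [0.0, 0.4, -0.8]
opening: 0.0851
t: 2.15
tool_pos: [0.4701, -0.1691, 0.2302]
tcp_rot: [[0.002, 1.0, 0.001], [1.0, -0.002, -0.0], [-0.0, 0.001, -1.0]]
wrist_force: [-0.0, 0.0, -0.2]
opening: 0.0857
```

```bash
python3 -m creep '[[[0.1,0,4,0,0,0],[0,0,4,0,0,0],[0,0,4,0,0,0],[0,0,3,0,0,0],[0,0,2.4,0,0,0],[0,0,2,0,0,0],[0,0,1,0,0,0],[0,0,0,0,0,0]]]';  python3 -m creep '[[[0,0,0,0,0,0],[0,0,0,0,0,0],[0,0,0,0,0,0],[0,0,0,0,0,0],[0,0,0,0,0,0],[0,0,0,0,0,0],[0,0,0,0,0,0],[0,0,0,0,0,0]]]' 0 30
```

```text
t: 3.15
tool_pos: [0.469, -0.1695, 0.0257]
tcp_rot: [[0.001, 1.0, -0.001], [1.0, -0.001, 0.0], [0.0, -0.001, -1.0]]
wrist_force: [-0.9, 0.5, 0.6]
opening: 0.0858
t: 4.15
tool_pos: [0.4696, -0.1698, 0.0268]
tcp_rot: [[0.0, 1.0, 0.001], [1.0, -0.0, -0.001], [-0.001, 0.001, -1.0]]
wrist_force: [-1.0, 0.4, 5.6]
opening: 0.0321
```

```bash
python3 -m creep '[[[0,0,-0.5,0,0,0],[0,0,-1.5,0,0,0],[0,0,-2.5,0,0,0],[0,0,-3,0,0,0],[0,0,-2.5,0,0,0],[0.5,0.5,-1,0,0,0],[1.5,1.1,0,0,0,0],[2.6,2,0,0,0,0]]]';  python3 -m creep '[[[3,2.3,0,0,0,0],[3.5,2.8,0,0,0,0],[3.5,2.8,0,0,0,0],[3.5,2.8,0,0,0,0],[2.9,2.3,0,0,0,0],[1.6,1.2,0,0,0,0],[0.9,0.6,0,0,0,0],[0,0,0,0,0,0]]]'
python3 - <<'E'
from rig import snapshot
import cv2
for n in ("wrist",): cv2.imwrite(f"pics/{n}1.png",snapshot(n)["color"])
E
```

```text
t: 5.15
tool_pos: [0.5051, -0.1225, 0.1349]
tcp_rot: [[0.002, 1.0, -0.002], [1.0, -0.002, 0.001], [0.001, -0.002, -1.0]]
wrist_force: [0.7, 0.6, -0.4]
opening: 0.032
t: 6.15
tool_pos: [0.6528, 0.0655, 0.1354]
tcp_rot: [[-0.0, 1.0, -0.001], [1.0, 0.0, -0.0], [-0.0, -0.001, -1.0]]
wrist_force: [0.8, -0.1, -0.8]
opening: 0.032
```

View pics/wrist1.png

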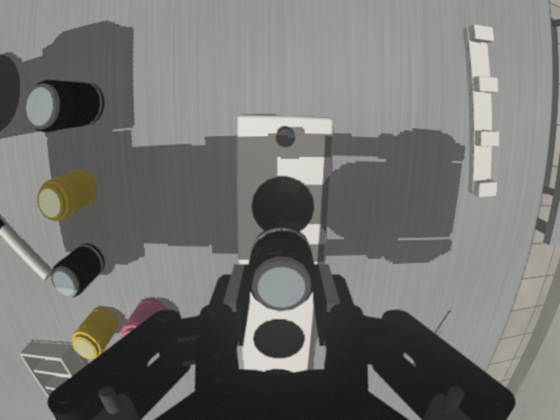

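The wrist view shows lens_a upright in the jaws at (281,285), with pad_d beneath it and the post at (285,136). Next I'll lower it.

```bash
python3 -m creep '[[[0,0,1,0,0,0],[0,0,2,0,0,0],[0,0,2.5,0,0,0],[0,0,2,0,0,0],[0,0,1,0,0,0],[0,0,0.5,0,0,0],[0,0,0.2,0,0,0],[0,0,0,0,0,0]]]';  python3 -m creep '[[[0,0,0.05,0,0,0],[0,0,0.05,0,0,0],[0,0,0.05,0,0,0],[0,0,0,0,0,0],[0,0,0,0,0,0],[0,0,0,0,0,0],[0,0,0,0,0,0],[0,0,0,0,0,0]]]'
```

```text
t: 7.2
tool_pos: [0.6537, 0.0653, 0.0445]
tcp_rot: [[0.0, 1.0, 0.001], [1.0, -0.0, -0.0], [-0.0, 0.001, -1.0]]
wrist_force: [0.4, -0.3, -1.0]
opening: 0.0319
t: 8.2
tool_pos: [0.6533, 0.0654, 0.0425]
tcp_rot: [[0.0, 1.0, 0.0], [1.0, -0.0, -0.0], [-0.0, 0.0, -1.0]]
wrist_force: [0.8, 0.3, -0.3]
opening: 0.0319
```

```bash
python3 -m creep '[[[0,0,0.05,0,0,0],[0,0,0.05,0,0,0],[0,0,0,0,0,0],[0,0,0,0,0,0],[0,0,0,0,0,0],[0,0,0,0,0,0],[0,0,0,0,0,0],[0,0,0,0,0,0]]]'
```

```text
t: 9.2
tool_pos: [0.6533, 0.0654, 0.0419]
tcp_rot: [[0.0, 1.0, 0.0], [1.0, -0.0, -0.0], [-0.0, 0.0, -1.0]]
wrist_force: [-1.7, -0.1, 4.9]
opening: 0.032
```

```bash
python3 -m creep '[[[0,0,0,0,0,0],[0,0,0,0,0,0],[0,0,0,0,0,0],[0,0,0,0,0,0],[0,0,0,0,0,0],[0,0,-1,0,0,0],[0,0,-3,0,0,0],[0,0,-4,0,0,0]]]' 1; python3 -m creep '[[[0,0,-3,0,0,0],[-1,-3.4,0,0,0,0],[-1,-3.5,0,0,0,0],[-1,-3.5,0,0,0,0],[-1,-3.5,0,0,0,0],[-1,-3.5,0,0,0,0],[-1,-3.4,0,0,0,0],[0,0,0,0,0,0]]]'
python3 - <<'E'
from rig import snapshot
import cv2
cv2.imwrite(f"pics/wrist2.png",snapshot("wrist")["color"])
E
```

```text
t: 10.2
tool_pos: [0.6527, 0.0654, 0.122]
tcp_rot: [[0.0, 1.0, -0.002], [1.0, -0.0, -0.0], [-0.0, -0.002, -1.0]]
wrist_force: [0.2, 0.2, 0.1]
opening: 0.0854
t: 11.2
tool_pos: [0.4428, 0.0053, 0.1522]
tcp_rot: [[0.001, 1.0, -0.001], [1.0, -0.001, -0.0], [-0.0, -0.001, -1.0]]
wrist_force: [0.1, -0.1, 0.0]
opening: 0.0853
```

View pics/wrist2.png

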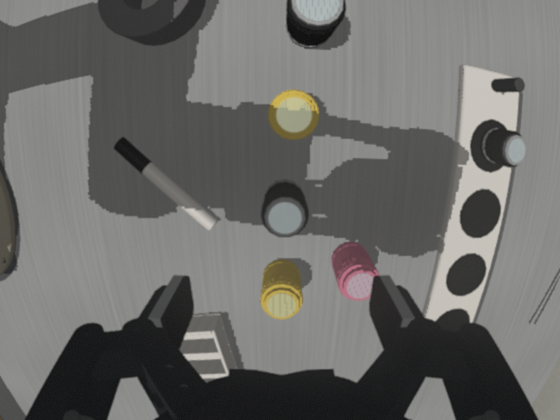

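lens_a stands upright on pad_d (490,147) and the post is beyond it. lens_b sits under the jaws at (284,212), between the two yellow look-alikes.

```bash
python3 -m creep '[[[0,0.2,2,0,0,0],[0,0,2.6,0,0,0],[0,0,2.6,0,0,0],[0,0,2.4,0,0,0],[0,0,1.5,0,0,0],[0,0,0.6,0,0,0],[0,0,0,0,0,0],[0,0,0,0,0,0]]]';  python3 -m creep '[[[0,0,0,0,0,0],[0,0,0,0,0,0],[0,0,0,0,0,0],[0,0,0,0,0,0],[0,0,0,0,0,0],[0,0,0,0,0,0],[0,0,0,0,0,0],[0,0,0,0,0,0]]]' 0 30
```

```text
t: 12.25
tool_pos: [0.4483, 0.0054, 0.0351]
tcp_rot: [[0.0, 1.0, 0.002], [1.0, -0.0, -0.0], [-0.0, 0.002, -1.0]]
wrist_force: [0.0, -0.1, 0.6]
opening: 0.0854
t: 13.25
tool_pos: [0.4472, 0.0054, 0.0348]
tcp_rot: [[0.0, 1.0, -0.0], [1.0, -0.0, -0.0], [-0.0, -0.0, -1.0]]
wrist_force: [-1.3, -0.8, 5.6]
opening: 0.0365
```

```bash
python3 -m creep '[[[0,0,-0.5,0,0,0],[0,0,-1.5,0,0,0],[0,0,-2.5,0,0,0],[0,0,-3,0,0,0],[0,0,-2,0,0,0],[0,0.5,-0.5,0,0,0],[0,1.5,0,0,0,0],[-0.2,2.5,0,0,0,0]]]';  python3 -m creep '[[[-0.2,3.2,0,0,0,0],[-0.2,3.5,0,0,0,0],[-0.2,3.5,0,0,0,0],[-0.2,3,0,0,0,0],[-0.1,1.9,0,0,0,0],[0,0.8,1,0,0,0],[0,0,2,0,0,0],[0,0,1.5,0,0,0]]]'; python3 -m creep '[[[0,0,1.5,0,0,0],[0,0,1.2,0,0,0],[0,0,0.6,0,0,0],[0,0,0.3,0,0,0],[0,0,0.1,0,0,0],[0,0,0.1,0,0,0],[0,0,0,0,0,0],[0,0,0,0,0,0]]]'
```

```text
t: 14.25
tool_pos: [0.4925, 0.0036, 0.1334]
tcp_rot: [[0.0, 1.0, -0.002], [1.0, -0.0, 0.0], [0.0, -0.002, -1.0]]
wrist_force: [0.8, 0.4, -0.8]
opening: 0.0371
t: 15.25
tool_pos: [0.65, -0.0054, 0.0868]
tcp_rot: [[0.0, 1.0, -0.004], [1.0, -0.0, 0.0], [0.0, -0.004, -1.0]]
wrist_force: [0.4, -0.4, -1.6]
opening: 0.0371
t: 16.25
tool_pos: [0.6514, -0.0057, 0.0517]
tcp_rot: [[0.0, 1.0, 0.0], [1.0, -0.0, -0.0], [-0.0, 0.0, -1.0]]
wrist_force: [-0.1, -0.5, -0.8]
opening: 0.0368
```

Seating should come at about z=0.0498, so there are about 2 mm to go.

```bash
python3 -m creep '[[[0,0,0.05,0,0,0],[0,0,0.05,0,0,0],[0,0,0.05,0,0,0],[0,0,0.05,0,0,0],[0,0,0,0,0,0],[0,0,0,0,0,0],[0,0,0,0,0,0],[0,0,0,0,0,0]]]'
```

```text
t: 17.25
tool_pos: [0.6513, -0.0056, 0.0499]
tcp_rot: [[0.0, 1.0, 0.0], [1.0, -0.0, -0.0], [-0.0, 0.0, -1.0]]
wrist_force: [-2.2, 0.9, 6.1]
opening: 0.0366
```

```bash
python3 -m creep '[[[0,0,0,0,0,0],[0,0,0,0,0,0],[0,0,0,0,0,0],[0,0,0,0,0,0],[0,0,0,0,0,0],[0,0,-1,0,0,0],[0,0,-3,0,0,0],[0,0,-4,0,0,0]]]' 1; python3 -m creep '[[[0,0,-4,0,0,0],[2.8,-3,0,0,0,0],[2.9,-3.1,0,0,0,0],[2.9,-3.1,0,0,0,0],[2.9,-3.1,0,0,0,0],[2.9,-3.1,0,0,0,0],[2.8,-3.0,0,0,0,0],[0,0,0,0,0,0]]]'
python3 - <<'E'
from rig import snapshot
import cv2
cv2.imwrite(f"pics/wrist3.png",snapshot("wrist")["color"])
E
```

```text
t: 18.25
tool_pos: [0.6507, -0.0056, 0.13]
tcp_rot: [[0.0, 1.0, -0.002], [1.0, -0.0, 0.0], [0.0, -0.002, -1.0]]
wrist_force: [-0.3, -0.2, -0.2]
opening: 0.0854
t: 19.25
tool_pos: [0.4651, 0.1679, 0.1703]
tcp_rot: [[-0.003, 1.0, -0.0], [1.0, 0.003, 0.001], [0.001, -0.0, -1.0]]
wrist_force: [1.0, -0.1, -0.1]
opening: 0.0854
```

View pics/wrist3.png

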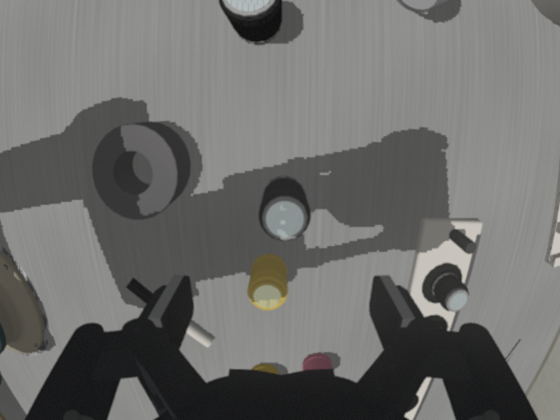

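lens_c is under the jaws at (284,218), and the grey ring and the pen are clear of the fingers.

```bash
python3 -m creep '[[[-0.1,0.1,2,0,0,0],[0,0,2.8,0,0,0],[0,0,2.8,0,0,0],[0,0,2.6,0,0,0],[0,0,1.6,0,0,0],[0,0,0.6,0,0,0],[0,0,0,0,0,0],[0,0,0,0,0,0]]]';  python3 -m creep '[[[0,0,0,0,0,0],[0,0,0,0,0,0],[0,0,0,0,0,0],[0,0,0,0,0,0],[0,0,0,0,0,0],[0,0,0,0,0,0],[0,0,0,0,0,0],[0,0,0,0,0,0]]]' 0 35; python3 -m creep '[[[0,0,-0.5,0,0,0],[0,0,-1.5,0,0,0],[0,0,-2.5,0,0,0],[0,0,-3,0,0,0],[0,0,-2.5,0,0,0],[0,0,-1.5,0,0,0],[0,0,-0.5,0,0,0],[0,0,0,0,0,0]]]'
```

```text
t: 20.3
tool_pos: [0.4693, 0.1654, 0.0462]
tcp_rot: [[0.001, 1.0, 0.002], [1.0, -0.001, 0.0], [0.0, 0.002, -1.0]]
wrist_force: [-0.1, 0.2, 0.4]
opening: 0.0854
t: 21.3
tool_pos: [0.4684, 0.1655, 0.046]
tcp_rot: [[0.0, 1.0, 0.0], [1.0, -0.0, 0.0], [0.0, 0.0, -1.0]]
wrist_force: [-1.4, 0.5, 5.5]
opening: 0.0408
t: 22.3
tool_pos: [0.468, 0.1653, 0.1649]
tcp_rot: [[0.0, 1.0, -0.001], [1.0, -0.0, -0.0], [-0.0, -0.001, -1.0]]
wrist_force: [1.1, -0.8, -2.2]
opening: 0.0409
```

```bash
python3 -m creep '[[[-1,0.8,0,0,0,0],[-2.4,1.8,0,0,0,0],[-3.6,2.7,0,0,0,0],[-4,3,0,0,0,0],[-4,3,0,0,0,0],[-3.8,2.8,0,0,0,0],[-2.8,2.1,0,0,0,0],[-1.6,1.2,0,0,0,0]]]';  python3 -m creep '[[[-0.9,0.7,0.5,0,0,0],[-0.2,0.1,1.5,0,0,0],[0,0,2.4,0,0,0],[0,0,2.4,0,0,0],[0,0,1.8,0,0,0],[0,0,0.8,0,0,0],[0,0,0.4,0,0,0],[0,0,0,0,0,0]]]'
```

```text
t: 23.3
tool_pos: [0.643, -0.069, 0.164]
tcp_rot: [[0.002, 1.0, -0.002], [1.0, -0.002, -0.0], [-0.0, -0.002, -1.0]]
wrist_force: [-0.1, 1.2, -2.1]
opening: 0.0405
t: 24.3
tool_pos: [0.6506, -0.0776, 0.0679]
tcp_rot: [[0.0, 1.0, 0.001], [1.0, -0.0, -0.0], [-0.0, 0.001, -1.0]]
wrist_force: [-0.9, -0.5, -1.8]
opening: 0.0402
```

Seat at 0.061, with about 7 mm to go.

```bash
python3 -m creep '[[[0,0,0.3,0,0,0],[0,0,0.1,0,0,0],[0,0,0.1,0,0,0],[0,0,0.05,0,0,0],[0,0,0.05,0,0,0],[0,0,0,0,0,0],[0,0,0,0,0,0],[0,0,0,0,0,0]]]'; python3 -m creep '[[[0,0,0.05,0,0,0],[0,0,0.05,0,0,0],[0,0,0,0,0,0],[0,0,0,0,0,0],[0,0,0,0,0,0],[0,0,0,0,0,0],[0,0,0,0,0,0],[0,0,0,0,0,0]]]'
```

```text
t: 25.3
tool_pos: [0.6503, -0.0776, 0.0615]
tcp_rot: [[0.0, 1.0, 0.0], [1.0, -0.0, -0.0], [-0.0, 0.0, -1.0]]
wrist_force: [0.1, 0.4, -1.6]
opening: 0.041
t: 26.3
tool_pos: [0.6503, -0.0777, 0.061]
tcp_rot: [[0.0, 1.0, 0.0], [1.0, -0.0, -0.0], [-0.0, 0.0, -1.0]]
wrist_force: [-1.9, 0.4, 6.0]
opening: 0.0409
```

```bash
python3 -m creep '[[[0,0,0,0,0,0],[0,0,0,0,0,0],[0,0,0,0,0,0],[0,0,0,0,0,0],[0,0,0,0,0,0],[0,0,-1,0,0,0],[0,0,-3,0,0,0],[0,0,-4,0,0,0]]]' 1; python3 -m creep '[[[0,0,-4.5,0,0,0],[3,-1.5,0,0,0,0],[5,-2.5,0,0,0,0],[5,-2.5,0,0,0,0],[5,-2.5,0,0,0,0],[5,-2.5,0,0,0,0],[5,-2.5,0,0,0,0],[5,-2.5,0,0,0,0]]]'; python3 -m creep '[[[5,-2.5,0,0,0,0],[3.5,-1.8,0,0,0,0],[0,0,0,0,0,0],[0,0,0,0,0,0],[0,0,0,0,0,0],[0,0,0,0,0,0],[0,0,0,0,0,0],[0,0,0,0,0,0]]]'
python3 - <<'E'
from rig import snapshot
import cv2
cv2.imwrite(f"pics/wrist4.png",snapshot("wrist")["color"])
E
```

```text
t: 27.3
tool_pos: [0.6497, -0.0775, 0.141]
tcp_rot: [[0.0, 1.0, -0.002], [1.0, -0.0, 0.0], [0.0, -0.002, -1.0]]
wrist_force: [1.2, -0.0, 0.3]
opening: 0.0856
t: 28.3
tool_pos: [0.4847, 0.254, 0.1865]
tcp_rot: [[0.001, 1.0, 0.002], [1.0, -0.001, 0.001], [0.001, 0.002, -1.0]]
wrist_force: [-1.0, 1.0, 0.5]
opening: 0.0852
t: 29.3
tool_pos: [0.4426, 0.3371, 0.1854]
tcp_rot: [[0.001, 1.0, -0.0], [1.0, -0.001, -0.0], [-0.0, -0.0, -1.0]]
wrist_force: [0.1, 0.5, -0.4]
opening: 0.0854
```

View pics/wrist4.png

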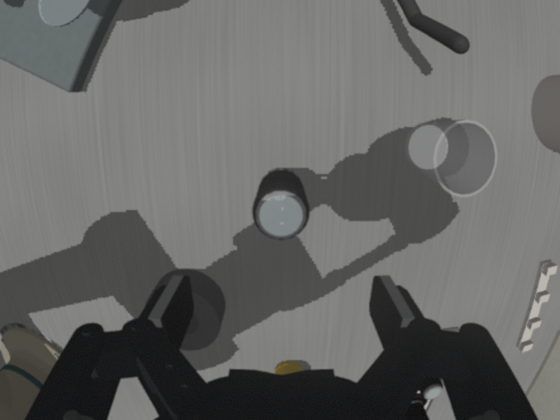

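lens_d is centred under the jaws at (280,213), and the beaker is well clear.

```bash
python3 -m creep '[[[0.1,0,2,0,0,0],[0,0,2.8,0,0,0],[0,0,2.8,0,0,0],[0,0,2.8,0,0,0],[0,0,1.6,0,0,0],[0,0,0.7,0,0,0],[0,0,0,0,0,0],[0,0,0,0,0,0]]]';  python3 -m creep '[[[0,0,0,0,0,0],[0,0,0,0,0,0],[0,0,0,0,0,0],[0,0,0,0,0,0],[0,0,0,0,0,0],[0,0,0,0,0,0],[0,0,0,0,0,0],[0,0,0,0,0,0]]]' 0 40; python3 -m creep '[[[0,0,-0.5,0,0,0],[0,0,-1.5,0,0,0],[0,0,-2.5,0,0,0],[0,0,-3,0,0,0],[0,0,-2.5,0,0,0],[0,0,-2,0,0,0],[0,0,-1,0,0,0],[0,0,0,0,0,0]]]'
```

```text
t: 30.35
tool_pos: [0.4431, 0.3388, 0.0594]
tcp_rot: [[0.0, 1.0, 0.002], [1.0, -0.0, 0.001], [0.001, 0.002, -1.0]]
wrist_force: [0.5, -0.3, -0.3]
opening: 0.0852
t: 31.35
tool_pos: [0.4425, 0.3386, 0.0591]
tcp_rot: [[0.0, 1.0, 0.001], [1.0, -0.0, 0.0], [0.0, 0.001, -1.0]]
wrist_force: [-1.5, -0.7, 5.7]
opening: 0.0446
t: 32.35
tool_pos: [0.4426, 0.3386, 0.1891]
tcp_rot: [[0.0, 1.0, 0.001], [1.0, -0.0, 0.001], [0.001, 0.001, -1.0]]
wrist_force: [0.6, 0.2, -2.5]
opening: 0.0449
```

```bash
python3 -m creep '[[[-1,0.4,0,0,0,0],[-2.4,1,0,0,0,0],[-3.8,1.6,0,0,0,0],[-4.2,1.8,0,0,0,0],[-4.2,1.8,0,0,0,0],[-4.2,1.8,0,0,0,0],[-4.2,1.8,0,0,0,0],[-4.2,1.8,0,0,0,0]]]';  python3 -m creep '[[[-4.2,1.8,0,0,0,0],[-4.2,1.8,0,0,0,0],[-4.2,1.8,0,0,0,0],[-3.6,1.5,0,0,0,0],[-2.4,1,0,0,0,0],[-1.4,0.5,0,0,0,0],[-0.6,0.1,0,0,0,0],[0,0,0,0,0,0]]]'; python3 -m creep '[[[0,0,0.5,0,0,0],[0,0,1.5,0,0,0],[0,0,2.4,0,0,0],[0,0,2.4,0,0,0],[0,0,2,0,0,0],[0,0,1.2,0,0,0],[0,0,0.5,0,0,0],[0,0,0,0,0,0]]]'
```

```text
t: 33.35
tool_pos: [0.562, 0.0542, 0.1873]
tcp_rot: [[0.001, 1.0, -0.002], [1.0, -0.001, -0.0], [-0.0, -0.002, -1.0]]
wrist_force: [0.6, -0.6, -2.9]
opening: 0.0445
t: 34.35
tool_pos: [0.6468, -0.1489, 0.1884]
tcp_rot: [[-0.0, 1.0, -0.001], [1.0, 0.0, 0.001], [0.001, -0.001, -1.0]]
wrist_force: [-1.6, -0.7, -2.4]
opening: 0.045
t: 35.35
tool_pos: [0.6473, -0.1495, 0.0835]
tcp_rot: [[0.0, 1.0, 0.0], [1.0, -0.0, -0.0], [-0.0, 0.0, -1.0]]
wrist_force: [-1.0, 0.8, -2.8]
opening: 0.0443
```

Seat at about 0.0741, so 9 mm to go.

```bash
python3 -m creep '[[[0,0,0.4,0,0,0],[0,0,0.2,0,0,0],[0,0,0.1,0,0,0],[0,0,0.1,0,0,0],[0,0,0.05,0,0,0],[0,0,0,0,0,0],[0,0,0,0,0,0],[0,0,0,0,0,0]]]'; python3 -m creep '[[[0,0,0.05,0,0,0],[0,0,0.05,0,0,0],[0,0,0,0,0,0],[0,0,0,0,0,0],[0,0,0,0,0,0],[0,0,0,0,0,0],[0,0,0,0,0,0],[0,0,0,0,0,0]]]'
```

```text
t: 36.35
tool_pos: [0.6473, -0.1497, 0.075]
tcp_rot: [[0.0, 1.0, 0.0], [1.0, -0.0, -0.0], [-0.0, 0.0, -1.0]]
wrist_force: [-0.2, 0.3, -2.7]
opening: 0.045
t: 37.35
tool_pos: [0.6473, -0.1497, 0.0742]
tcp_rot: [[0.0, 1.0, 0.0], [1.0, -0.0, -0.0], [-0.0, 0.0, -1.0]]
wrist_force: [-2.2, -0.5, 1.0]
opening: 0.0444
```

```bash
python3 -m creep '[[[0,0,0,0,0,0],[0,0,0,0,0,0],[0,0,0,0,0,0],[0,0,0,0,0,0],[0,0,0,0,0,0],[0,0,-1,0,0,0],[0,0,-3,0,0,0],[0,0,-4,0,0,0]]]' 1; python3 -m creep '[[[0,0,-5,0,0,0],[-4,-4,-3,0,0,0],[-4,-4,0,0,0,0],[-4,-4,0,0,0,0],[-4,-4,0,0,0,0],[-4,-4,0,0,0,0],[-4,-4,0,0,0,0],[0,0,0,0,0,0]]]'
python3 - <<'E'
from rig import snapshot
from h import *
t,s=snapshot("top"),snapshot("scene")
gt,gs=[cv2.cvtColor(i["color"],cv2.COLOR_BGR2GRAY) for i in (t,s)]
cv2.imwrite("pics/end.png",np.hstack([cv2.resize(t["color"][120:300,200:450],(400,288)),cv2.resize(s["color"][160:340,180:430],(400,288))]))
P=dict(a=(.6535,.0660),b=(.652,-.006),c=(.650,-.078),d=(.648,-.150))
def px(i,p):
    q=i["K"]@(i["T"][:3,:3].T@(np.array(p)-i["T"][:3,3])); return q[:2]/q[2]
for n,h in dict(a=.055,b=.071,c=.087,d=.103).items():
    pts=[]
    for i,g,th in((t,gt,160),(s,gs,138)):
        p=px(i,(*P[n],h)); x,y=p.round().astype(int)
        m=np.zeros_like(g); cv2.circle(m,(int(x),int(y)),9,1,-1)
        m=cv2.morphologyEx(((g>th)&(m>0)).astype(np.uint8),cv2.MORPH_CLOSE,np.ones((3,3)))
        pts.append(near(blobs(m,20,400),p)[0])
    x,e=tri(ray(t,pts[0]),ray(s,pts[1])); print(n,x.round(4),"off mm",((x[:2]-P[n])*1000).round(1),round(e,4))
hsv=cv2.cvtColor(t["color"],cv2.COLOR_BGR2HSV)
for b in blobs(cv2.inRange(hsv,(0,180,90),(6,255,255))>0,10,800): print("dish",b[0].round(),plane(t,b[0],.015).round(3))
E
```

```text
t: 38.35
tool_pos: [0.6467, -0.1495, 0.1545]
tcp_rot: [[0.0, 1.0, -0.002], [1.0, -0.0, 0.001], [0.001, -0.002, -1.0]]
wrist_force: [0.7, 0.8, -0.4]
opening: 0.0852
t: 39.35
tool_pos: [0.4055, -0.3914, 0.2342]
tcp_rot: [[0.006, 1.0, -0.0], [1.0, -0.006, -0.002], [-0.002, -0.0, -1.0]]
wrist_force: [0.3, -0.2, 0.4]
opening: 0.0853
a [0.6544 0.0678 0.064 ] off mm [0.9 1.8] 0.0009
b [ 0.6519 -0.006   0.0757] off mm [-0.1 -0. ] 0.0008
c [ 0.6493 -0.0779  0.0866] off mm [-0.7  0.1] 0.0016
d [ 0.6467 -0.1497  0.1005] off mm [-1.3  0.3] 0.0014
dish [421. 252.] [ 0.46  -0.312  0.015]
```

View pics/end.png

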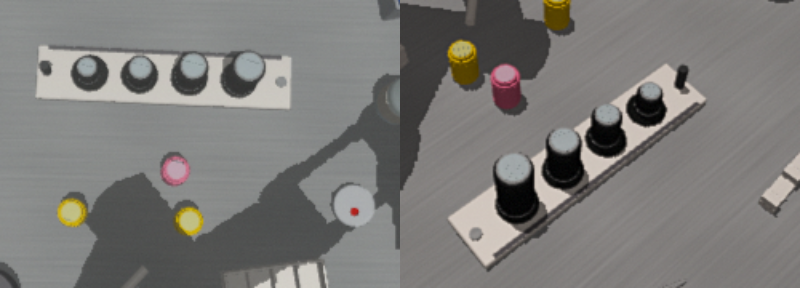

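The end view shows all four lenses upright on their pads, rising away from the post (post at (682,77), tallest lens at (515,185)). The dish has not moved, so I'm handing in.

```bash
python3 -c "
from rig import order; print(order.hand_in())"
```

```text
the job is handed in; nothing more can be done
None
```

I put the four lenses on the rail in order of height, shortest next to the post, and handed the job in at about 39 s of the 96 s allowed. The post was at the +y end, so lens_a went on pad_d, lens_b on pad_c, lens_c on pad_b and lens_d on pad_a. Each was lowered in 0.5 mm steps until it touched. The wrist reading was 1 to 6 N after contact, and then I released it.

- **Position and uprightness:** in the last two-view check, all four lenses were within about 2 mm of their pad centres. The picture shows them standing upright and free of the gripper.
- **Dish:** its red spot had not moved (the two measurements agree to about 1 mm).
- **Checks that disagreed:** the top heights of lens_a and lens_b came out 9 mm and 5 mm too high, probably because white rail showed in the pixel mask. lens_c and lens_d were within 3 mm. The two-view pad height was 12 mm against the stated 15 mm, but contact came at the heights that 15 mm predicts.

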